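# Turn the calibration block in the slide-jaw fixture and take a reading

### The arm

A 6-joint arm with a two-finger parallel gripper is mounted at the origin on the work surface. World frame = base frame: x ahead of the robot, y to its left, z up, the work surface at z = 0. Lengths are in m, angles in rad, forces in N, time in s.
With the tool pointing down it reaches from about 0.35 to 0.85 m from the base axis. Payload 8.1 kg.
Tool frame: the origin (TCP) lies midway between the tips of the shut fingers; the grasp point (between the pads) lies env.pinch_z behind it (env.pinch_z is the distance from the TCP to the grasp point, in m); z points along the fingers, y is the direction in which the jaws open and shut (so a half turn about z gives the same grasp; the last joint's range is limited). The gripper opens to 93 mm and grips with 3 to 60 N. Pads are 15 mm wide; open, the fingers measure 128 mm over their backs; the gripper's body (75 mm by 188 mm) begins 65 mm behind the grasp point.
Start: joints at [1.076, 0.13, 1.488, -0, 1.523, -0.085], TCP at [0.239, 0.55, 0.219] pointing down, gripper open.
Joint ranges: [-2.96, 2.96], [-0.89, 2.26], [0.02, 2.5], [-1.34, 4.48], [0, 2.73], [-2.66, 2.66]. Speed limits (rad/s): [2.39, 2.39, 2.79, 3.14, 3.14, 3.14].

### API

Orientations are given as a unit quaternion [w, x, y, z].
In Python, from plant import env, imaging, finder gives the robot as it stands. The module is installed in compiled form; this text tells all that it offers.
- The arm moves only by the tool drive_tool, never from a script. Its argument "motion" is a list of rows, each an object with "xyz": the shift along the tool's x, y, z in mm, a list of three; "spin": the turn about the tool's z in degrees; "jaw": the finger opening in mm, from 0 to 93. A call has 1 to 5 rows; each row is the pose to reach, as a shift and turn from the pose commanded when the call began, along the tool's axes at that moment; what a row does not reach only later rows make up. A row lasts 1/12 s, in which the tool goes at most 41.7 mm and 7.16 degrees, less where a joint would pass 70% of its speed; a pose out of reach is approached as far as the arm can. A call with a gripper value outside its range is refused whole. The fingers move at their own pace and stop on an object; "squeeze" is the grip in N (left out, the last holds). Time passes only in rows, so rows that repeat a pose let the fingers close. It gives the time, the measured TCP pose, the force and the opening at its end, in the units of the state.
- env.read_state(): the state, without advancing time (a new reading comes with each control period).
- imaging.camera(name): name is "scene" or "side" or "wrist"; returns (picture, depth): 420x560x3 uint8, red, green, blue; 420x560 float32, m along the optical axis (not along the pixel's ray), 0 where there is no reading.
- imaging.camera_info(name): a dict with "intrinsics" (3x3 intrinsics, pixels), "k1" (the pictures are not rectified: a ray, as slopes to the right and down, at radius r is drawn at 1 + k1 r^2 times it, then the intrinsics apply), "view" (4x4, takes a point from world to camera coordinates). Camera axes: x right, y up, looking along -z (the intrinsics and any distortion apply to the point x, -y, -z); pixel columns grow to the right and rows downward; lengths in m; the calibration is good to about 2 mm. A picture is of the moment at which its call begins: read the wrist's pose just before it. camera_info takes no time and is no camera call; for the wrist camera it gives the pose at the moment of the call.
- env.hand_in(): hands the job in, once; it reports no verdict.
Trained networks look in the newest picture that a camera, given by its name, has taken for a name from the list of things; names that differ only in an ending like _2 or _b are one class to them, and where a whole thing is asked for, a point or a joint stands for the part that bears it (a point fixed in the world has none). Each returns a list of dicts, best first, with "score" (0 to 1); they miss things now and then, are a little off and sometimes report something else, mostly with a low value. They report only what shows in the picture. A call takes as long as a camera call.
- finder.boxes_of(camera, name): "centre" ([x, y, z] in m, in world coordinates, good to about 4 mm: the middle of the surface that is visible of it).
The state is a dict: "time_s": time; "joint_pos": joint angles; "joint_vel": joint speeds; "joint_torque": joint torques, N m; "tcp_pos": TCP position; "tcp_rot": TCP orientation; "wrist_force": force on the tool from outside, world axes, zero at the start; "torque": the same for the moment, N m; "opening": opening from 0.0 (shut) to 1.0 (fully open).
Only numpy, scipy, OpenCV 4.12 (cv2) and the standard library are available. Lean on these libraries where they do the work, as an engineer would, in place of code of your own. Each camera call takes 0.05 s, during which the arm holds its last target.

### The job

Take the aluminium calibration block out of the slide-jaw fixture, turn it a quarter turn so that its larger steel ball looks at the nose of the grey reading head, and put it back upright, flat on the bed and in the middle of the jaws, with the sliding jaw pushed fully home against it. Then take a reading by pressing the spring plunger on top of the reading head down to its stop and letting it come up again. Do not drop the block, and leave the other things on the table where they are.

Things in the scene. Friction and masses are not known exactly. Their poses are not given: they have to be found in the camera images.
- fixture: Low steel fixture screwed to the table (all sizes here and below in mm). Origin on the table surface. Flat bed 230 (x) x 70 (y), its top 14 above the table, from x = -160 to +70. The jaws slide along its x axis: the fixed jaw is at +x, its clamping face at x = +25; the sliding jaw is at -x (robot side). Both jaws are 50 wide in y and reach 38 above the table (24 above the bed). The reading head stands off its +y side.
- jaw (a joint): Opening of the sliding jaw in m, 0 to 0.042, grows as it slides to fixture -x; the gap between the jaws is 36 mm + the joint value. About 0.004 to 0.006 at the start, nipping the block across its 40 mm thickness; 0.014 when nipping its 50 mm width. It stays where it is left; moving it takes about 3 N.
- jaw_tab (a point): Centre of the upper half of the upright black tab that moves the sliding jaw: 12 thick (fixture x) x 36 wide (fixture y), from 15.5 to 65.5 above the table; this point is 50.5 above the table, 73 to the -x side of the sliding jaw's clamping face, axes as the fixture's. Nothing but a 20 wide bar, its top 25.5 above the table, joins it to the jaw.
- block_center (a point): Centre of the loose aluminium block, 0.25 to 0.5 kg, 40 (its x) x 50 (its y) x 78 tall (its z). At the start it stands on the bed between the jaws, its x axis along the fixture's x axis (and this point 53 above the table). To be held by the two plain faces (its +y and -y), 50 apart, above the jaws. A steel ball cap stands out of each of the other two faces, its middle 7 above this point's height: the larger (24 dia, 7 proud) on +x, the smaller (12 dia, 3.5 proud) on -x.
- big_ball (a point): Outermost point of the larger steel ball cap on the block, 27 from the block's centre along block +x and 7 above it; axes as the block's. At the start it looks to fixture +x, over the fixed jaw; wanted: looking to fixture +y, at the reading head.
- small_ball (a point): Outermost point of the smaller steel ball cap, 23.5 from the block's centre along block -x and 7 above it.
- head: Grey portable reading head fixed in a black dock, about 220 long x 94 wide, top 96 above the table. Origin on the table below it; its black round nose points along its -x axis, at the fixture, and ends 93 from the origin, 60 above the table. Its plunger stands on top at x = -22.
- plunger_top (a point): Centre of the top of the spring plunger's round black head, 26 dia, 121 above the table when up.
- plunger (a joint): Plunger travel in m: 0 up, 0.008 at its stop; spring, about 2 N to start and 7 N at the stop; it springs back by itself.
- dropper: Bystander, not to be moved: small eye-drop bottle, 30 dia x 62 tall, standing to the right of the fixture (sizes in mm). Origin under its centre.
- driver: Bystander, not to be moved: small screwdriver, 150 long, lying to the right of the fixture (sizes in mm). Origin on its underside.
- power_box: Bystander, not to be moved: loose grey painted box 60 x 130 x 50 tall, beyond the fixture (sizes in mm). Origin under its centre.
- occluder: Bystander, not to be moved: black eye paddle, a 56 mm disc with a 120 mm flat handle, 4 to 6 thick, lying at the left (sizes in mm). Origin on its underside.
- dish: Bystander, not to be moved: shallow steel bowl, 110 dia x 28 tall, at the right (sizes in mm). Origin under its centre.
- block: The same block; origin at the centre of its underside.

How it is judged:
On the way, in this order (a step that is already met when the one before it is completed fails the run):
1. the block is lifted out, its underside above the jaws (z of block_center in the frame of fixture above 0.08 m), for 0.1 s.
2. the block is back on the bed with its larger ball towards the head, the jaw is home against it and the fingers have let go of it (y of big_ball in the frame of fixture above 0.012 m and angle between the x axis of big_ball and the y axis of fixture, either way round below 0.07 rad and angle between block_center's own z axis and vertical below 0.05 rad and z of block_center in the frame of fixture between 0.0505 and 0.0555 m and y of block_center in the frame of fixture between -0.01 and 0.01 m and x of block_center in the frame of fixture between -0.005 and 0.005 m and value of joint jaw below 0.0165 m and contact force between block and the fingers below 0.1 N), for 0.2 s.
3. the plunger is pressed to its stop (value of joint plunger above 0.0068 m), for 0.05 s.
At the end, for the whole second after the job is handed in: Block at rest, upright (0.05 rad), flat on the bed (2.5 mm), larger ball facing the head's side square to the jaw axis (0.07 rad), mid-jaw (10 mm), centre within 5 mm of its place against the fixed jaw, sliding jaw home (joint below 0.0165), plunger up (below 1.5 mm) (y of big_ball in the frame of fixture above 0.012 m and angle between the x axis of big_ball and the y axis of fixture, either way round below 0.07 rad and angle between block_center's own z axis and vertical below 0.05 rad and z of block_center in the frame of fixture between 0.0505 and 0.0555 m and y of block_center in the frame of fixture between -0.01 and 0.01 m and x of block_center in the frame of fixture between -0.005 and 0.005 m and value of joint jaw below 0.0165 m and value of joint plunger below 0.0015 m and linear speed of block below 0.02 m/s); the robot touches nothing.
It fails at once if the block is dropped (moves faster than 0.5 m/s while not held) (linear speed of block above 0.5 m/s and contact force between block and the fingers below 0.05 N).
It fails at once if a bystander is moved more than 25 mm (distance of any of dropper, driver, power_box, occluder, dish from where it was at the start of the episode above 0.025 m).
It also fails if it takes over 58 s, if anything falls off the work surface, if the arm or the gripper's body presses on something with over 40 N, if the wrist force passes 120 N, or if a joint passes its speed limit or range.

## Working session

There is one attempt and no reset: what is moved stays moved. The work goes in short steps, Python scripts to look and compute and a tool call to move; the robot and the scene stay as the last step left them, time stands still between calls to the robot, and variables do not carry over. Pictures are saved under pics/ and viewed, and the job is handed in when it is done.

Besides the shell and the picture viewer there is one more tool, called after "Request:" as name([rows], argument=value, ...), one row to a line, values as JSON. drive_tool: Moves the arm, as the interface text tells. Its arguments: {"type":"object","properties":{"motion":{"type":"array"},"squeeze":{"type":"number"}},"required":["motion"]}

```bash
mkdir -p pics; ls
cat > h.py <<'E'
import numpy as np, cv2
from plant import env, imaging, finder
def snap(cam,fn):
    info=imaging.camera_info(cam)
    p,d=imaging.camera(cam)
    cv2.imwrite('pics/'+fn,cv2.cvtColor(p,cv2.COLOR_RGB2BGR))
    return p,d,info
def und(info,u,v):
    K=np.array(info['intrinsics']);k=info['k1']
    x=(u-K[0,2])/K[0,0];y=(v-K[1,2])/K[1,1]
    rd=np.hypot(x,y);r=rd
    for _ in range(20): r=rd/(1+k*r*r)
    s=np.where(rd>0,r/np.maximum(rd,1e-12),1)
    return x*s,y*s
def px2w(info,u,v,d):
    x,y=und(info,np.asarray(u,float),np.asarray(v,float))
    pc=np.stack([x*d,-y*d,-d*np.ones_like(x),np.ones_like(x)],-1)
    return (pc@np.linalg.inv(np.array(info['view'])).T)[...,:3]
def w2px(info,P):
    P=np.atleast_2d(P);pc=np.c_[P,np.ones(len(P))]@np.array(info['view']).T
    x=pc[:,0]/-pc[:,2];y=-pc[:,1]/-pc[:,2];f=1+info['k1']*(x*x+y*y)
    K=np.array(info['intrinsics'])
    return np.c_[K[0,0]*x*f+K[0,2],K[1,1]*y*f+K[1,2]]
def cloud(info,d):
    v,u=np.mgrid[0:d.shape[0],0:d.shape[1]]
    P=px2w(info,u,v,d);P[d<=0]=np.nan
    return P
E
python3 - <<'E'
from h import *
np.set_printoptions(precision=4,suppress=True)
print(env.pinch_z); s=env.read_state();print(s)
for c in ['scene','side','wrist']:
    p,d,i=snap(c,c+'0.png'); np.savez(c+'0.npz',p=p,d=d); print(c,np.linalg.inv(np.array(i['view']))[:3])
    import pickle;pickle.dump(i,open(c+'0.pkl','wb'))
    for n in ['fixture','jaw_tab','block_center','big_ball','small_ball','head','plunger_top','block','dropper','power_box']:
        r=finder.boxes_of(c,n)
        print(n,[(np.round(q['centre'],4),round(q['score'],2)) for q in r[:2]])
print(env.read_state()['time_s'])
E
```

```text
pics
0.0188
{'time_s': 0.0, 'joint_pos': array([ 1.0756,  0.1312,  1.4893, -0.    ,  1.523 , -0.0854]), 'joint_vel': array([ 0.0006,  0.002 , -0.0009,  0.0009,  0.0008,  0.0014]), 'joint_torque': array([  0.0009, -55.982 , -49.1769,   0.0768,   0.0355,  -0.0001]), 'tcp_pos': array([0.2388, 0.5498, 0.2176]), 'tcp_rot': array([-0.0003,  0.2035,  0.9791, -0.0009]), 'wrist_force': array([0.7403, 0.233 , 0.7842]), 'torque': array([ 0.0243, -0.0055, -0.0222]), 'opening': 0.9990603318775568}
scene [[ 0.5798 -0.6768  0.4537  1.0513]
 [ 0.8147  0.484  -0.3193 -0.3341]
 [-0.0035  0.5547  0.832   1.0226]]
fixture [(array([ 0.5039, -0.1444,  0.0102]), 0.98)]
jaw_tab [(array([ 0.4682, -0.1297,  0.0352]), 0.74), (array([ 0.5005, -0.1444,  0.011 ]), 0.68)]
block_center [(array([ 0.5745, -0.1477,  0.0925]), 0.97)]
big_ball [(array([ 0.5769, -0.1434,  0.0905]), 0.84)]
small_ball [(array([ 0.5739, -0.1477,  0.0885]), 0.66)]
head [(array([0.6159, 0.1005, 0.0803]), 0.72), (array([ 0.4552, -0.269 ,  0.0251]), 0.61)]
plunger_top []
block [(array([ 0.579 , -0.147 ,  0.0936]), 0.81)]
dropper []
power_box [(
[... 393 characters left out ...]
37,  0.0823]), 0.58)]
small_ball [(array([ 0.569 , -0.168 ,  0.0815]), 0.81)]
head [(array([0.5878, 0.064 , 0.0831]), 0.9)]
plunger_top [(array([0.5874, 0.0743, 0.1179]), 0.45), (array([ 0.7136, -0.1403,  0.0494]), 0.24)]
block [(array([ 0.5691, -0.1694,  0.0764]), 0.77)]
dropper [(array([ 0.5706, -0.281 ,  0.0371]), 0.75), (array([ 0.5694, -0.17  ,  0.0786]), 0.62)]
power_box [(array([ 0.7154, -0.1404,  0.0484]), 0.72)]
wrist [[ 0.3999 -0.8832 -0.2449  0.1704]
 [ 0.9165  0.3855  0.1066  0.5803]
 [ 0.0003 -0.2671  0.9637  0.3847]]
fixture []
jaw_tab []
block_center []
big_ball []
small_ball []
head []
plunger_top []
block []
dropper []
power_box [(array([0.3201, 0.4588, 0.0017]), 0.62)]
1.65
```

View pics/scene0.png

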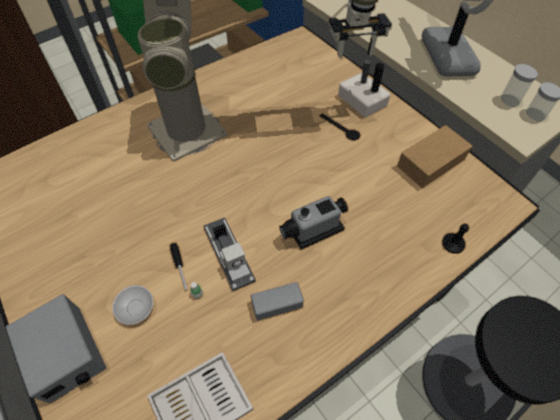

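View pics/side0.png

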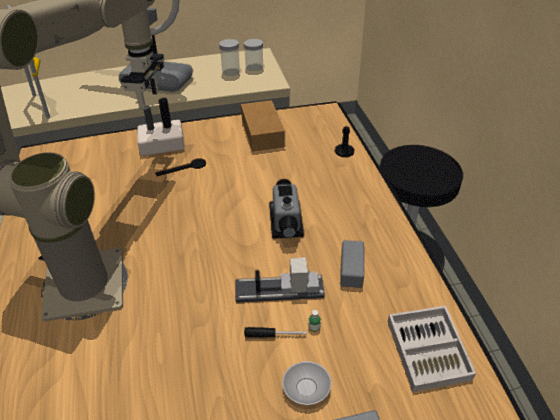

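Scene view: the fixture is at about (230,252), with the block at (233,255) and the head at (315,220). In the side view the tab is at (257,282), the block at (299,275) and the plunger at (287,200). Next I fit geometry from both depth images.

Run:
```python
from h import *
import pickle
np.set_printoptions(precision=4,suppress=True)
allP=[]
for c in ['scene','side']:
    z=np.load(c+'0.npz');i=pickle.load(open(c+'0.pkl','rb'))
    P=cloud(i,z['d']); rgb=z['p'].astype(int)
    def reg(x0,x1,y0,y1,z0,z1):
        return (P[...,0]>x0)&(P[...,0]<x1)&(P[...,1]>y0)&(P[...,1]<y1)&(P[...,2]>z0)&(P[...,2]<z1)
    tab=P[reg(.4,.7,-.3,.1,-.02,.006)]; print(c,'table z',np.median(tab[:,2]))
    m=reg(.38,.68,-.24,-.07,.007,.15); 
    for nm,mm in [('fix all',m),('block top',reg(.52,.64,-.2,-.1,.083,.11)),('tabtop',reg(.4,.52,-.2,-.1,.055,.075)),('head',reg(.5,.7,-.05,.22,.02,.15)),('headtop',reg(.5,.7,-.05,.22,.088,.105)),('plunger',reg(.5,.7,-.05,.22,.110,.15)),('dropper',reg(.5,.65,-.32,-.23,.01,.1)),('drv',reg(.35,.57,-.32,-.2,.006,.03)),('pbox',reg(.66,.8,-.25,0,.03,.1))]:
        Q=P[mm]
        if len(Q)<3: print(nm,len(Q));continue
        r=cv2.minAreaRect(Q[:,:2].astype(np.float32)*1000)
        print(nm,len(Q),'mean',Q.mean(0),'rect c,size,ang',np.round(r[0],1),np.round(r[1],1),round(r[2],2),'z',np.percentile(Q[:,2],[5,50,95]))
    # height map
    H=np.zeros((300,460),np.uint8); C=np.zeros((600,720,3),np.uint8)
    ok=np.isfinite(P[...,2])&reg(.36,.84,-.34,.26,-.05,.2)
    xx=((P[...,1][ok]*-1+.26)*1000).astype(int);yy=((.84-P[...,0][ok])*1000).astype(int)
    for x,y,col in zip(xx,yy,z['p'][ok]): cv2.circle(C,(x,y),1,tuple(int(k) for k in col[::-1]),-1)
    cv2.imwrite(f'pics/top_{c}.png',C)
    u=z['p'][:, :]
for c,(a,b,x,y) in {'scene':(190,160,350,310),'side':(220,170,370,350)}.items():
    im=cv2.imread(f'pics/{c}0.png')[b:y,a:x]; cv2.imwrite(f'pics/{c}0z.png',cv2.resize(im,None,fx=3.7,fy=3.3,interpolation=cv2.INTER_CUBIC)[:600,:800])
```

```text
scene table z 0.00033621994996457794
fix all 1806 mean [ 0.5355 -0.1439  0.0376] rect c,size,ang [ 541.  -136.3] [ 82.  279.8] 80.55 z [0.0114 0.0249 0.0927]
block top 282 mean [ 0.5676 -0.1444  0.0916] rect c,size,ang [ 566.6 -143.9] [49.7 42.6] 80.15 z [0.0871 0.0919 0.0949]
tabtop 69 mean [ 0.4638 -0.1293  0.0638] rect c,size,ang [ 462.6 -128.9] [36.  13.4] 73.93 z [0.0566 0.0649 0.0682]
head 1916 mean [0.6043 0.0993 0.0822] rect c,size,ang [598.2 106.3] [205.2  81.3] 82.07 z [0.0351 0.0891 0.1021]
headtop 924 mean [0.5982 0.1121 0.0961] rect c,size,ang [595.1 116.5] [181.9  71.7] 81.17 z [0.0898 0.0963 0.1015]
plunger 62 mean [0.5893 0.0757 0.1209] rect c,size,ang [588.   77.1] [22.  24.7] 52.83 z [0.1185 0.1208 0.1236]
dropper 177 mean [ 0.5666 -0.2753  0.034 ] rect c,size,ang [ 546.  -279.7] [87.4 28.8] 16.54 z [0.0132 0.0356 0.062 ]
drv 280 mean [ 0.4589 -0.2689  0.0201] rect c,size,ang [ 467.  -281.9] [ 70.8 193.1] 80.61 z [0.0113 0.0212 0.0271]
pbox 1157 mean [ 0.7263 -0.1154  0.0487] rect c,size,ang [ 723.3 -113.1] [130.1  59.5] 70.42 z [0.0384 0.0496 0.0528]
side table z -
[... 369 characters left out ...]
1 0.0654]
head 1369 mean [0.5864 0.079  0.0823] rect c,size,ang [587.9 103.1] [213.1  82. ] 81.12 z [0.0464 0.0878 0.1015]
headtop 622 mean [0.592  0.1045 0.0934] rect c,size,ang [595.2 120. ] [164.   69.7] 81.25 z [0.0888 0.093  0.0994]
plunger 54 mean [0.5875 0.071  0.1176] rect c,size,ang [588.4  71.5] [25.9 24.9] 26.79 z [0.1128 0.1183 0.1209]
dropper 241 mean [ 0.562  -0.2825  0.0324] rect c,size,ang [ 544.6 -284.5] [85.9 28.8] 15.81 z [0.0114 0.0322 0.0605]
drv 420 mean [ 0.4638 -0.2758  0.0182] rect c,size,ang [ 485.1 -276.3] [ 28.8 169.6] 81.98 z [0.009  0.0186 0.0259]
pbox 873 mean [ 0.7174 -0.1247  0.0464] rect c,size,ang [ 720.7 -115.7] [132.   59.2] 71.08 z [0.0369 0.0473 0.0513]
```

View pics/scene0z.png

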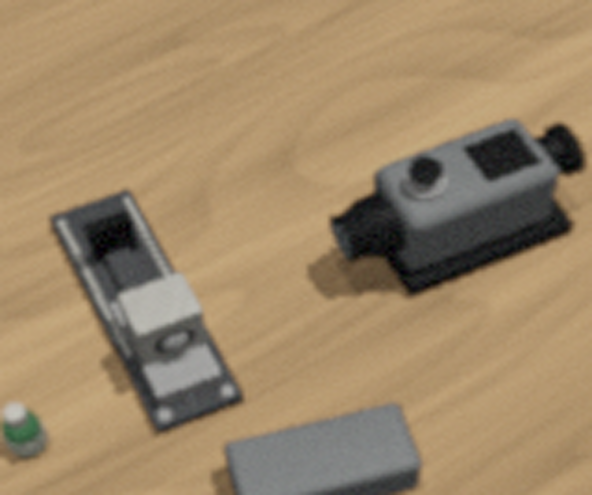

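View pics/side0z.png

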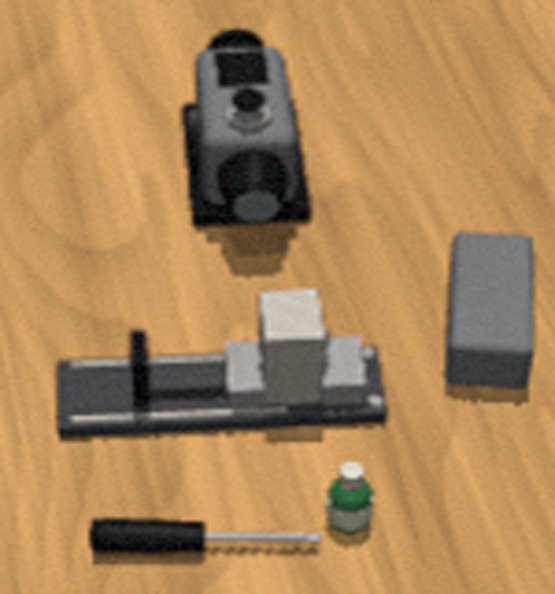

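View pics/top_side.png

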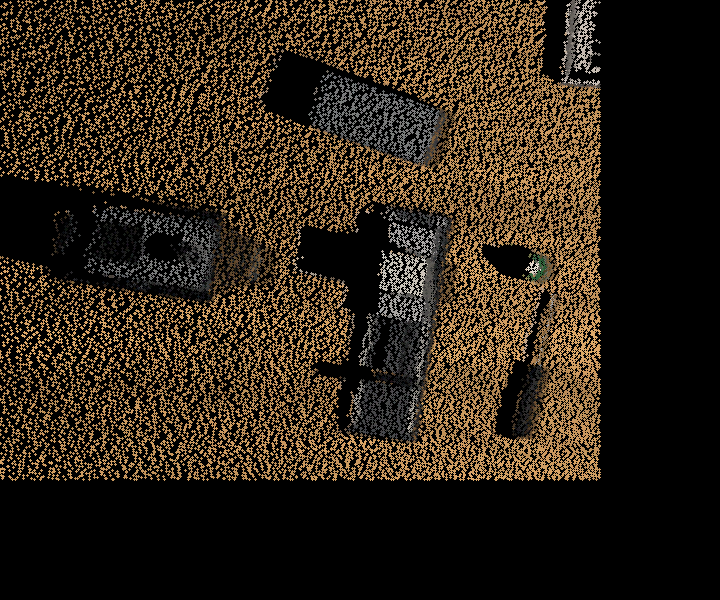

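Run:
```python
from h import *
import pickle
np.set_printoptions(precision=3,suppress=True)
for c in ['scene','side']:
    z=np.load(c+'0.npz');i=pickle.load(open(c+'0.pkl','rb'))
    P=cloud(i,z['d'])
    for (a,b),(e,f) in {'scene':[(340,65),(390,112)],'side':[(135,95),(185,155)]}[c:=c] and [{'scene':((340,60),(390,112)),'side':((135,95),(185,155))}[c]]:
        Q=P[b:f,a:e].reshape(-1,3);Q=Q[Q[:,2]>.02];print(c,Q.min(0),Q.max(0),np.percentile(Q[:,2],[50,90,97]))
    # bed extents: strips along fixture axis
    th=np.deg2rad(-9.3);R=np.array([[np.cos(th),np.sin(th)],[-np.sin(th),np.cos(th)]])
    c0=np.array([.5665,-.1455]);Q=P.reshape(-1,3);Q=Q[np.isfinite(Q[:,2])];f=(Q[:,:2]-c0)@R.T
    for nm,lo,hi in [('bed',.011,.019),('jaws',.034,.042),('blk',.084,.096),('tab',.045,.07)]:
        m=(Q[:,2]>lo)&(Q[:,2]<hi)&(abs(f[:,1])<.05)&(f[:,0]>-.2)&(f[:,0]<.12)
        h,_=np.histogram(f[m,0],bins=np.arange(-.2,.121,.01));print(nm,h)
        h,_=np.histogram(f[m,1],bins=np.arange(-.05,.051,.005));print('   y',h)
```

```text
scene [0.169 0.555 0.02 ] [0.331 0.68  0.174] [0.062 0.139 0.167]
bed [ 0  0  0 34 66 47 24 31 31 37 53 48 52 25 14 11 10 14 16 13 20 20 19 22
 40 80 44  0  0  0  0  1]
   y [  0   0  21 125 119  65  58  38  21  21  16  18  37  39  51  71  71   1
   0   0]
jaws [ 0  0  0  0  0  0  0  0  0 16  2  0  0  0  0  4  6  5  1  1  0 22 62 62
 63  2  0  0  0  0  0  0]
   y [ 0  0  0  0  5 36 23 23 24 26 22 22 22 23 19  1  0  0  0  0]
blk [ 0  0  0  0  0  0  0  0  0  0  0  0  0  0  0  0  0  6 62 64 59 84  1  0
  0  0  0  0  0  0  0  0]
   y [ 0  0  0  0  0 20 29 28 26 30 27 27 27 26 27  9  0  0  0  0]
tab [ 0  0  0  0  0  0  0  0  5 77 12  0  0  0  0  0  0  0  2  3  2 56 26  0
  0  0  0  0  0  0  0 35]
   y [ 0  0  0  0  0 16 18 22 21 26 26 24 24 19  9  7  2  2  2  0]
side [0.167 0.483 0.02 ] [0.329 0.677 0.279] [0.059 0.156 0.25 ]
bed [ 0  0  0 33 60 70 70 71 58 23 47 38 42 43 41 29 18 18 19 19 22 19 18 16
 13 67 13  0  0  0  2  9]
   y [  0   2  63 127 125  92  65  66  52  37  30  30  31  49  45  46  16   0
   1   1]
jaws [ 0  0  0  0  0  0  0  0  3  9  2  0  0  0  0 26 49 43  9  9  8  7 38 45
 35  0  0  0  0  0  3 11]
   y [ 0  0  0  1 24 60 39 30 23 30 22 25 20 15  6  0  0  0  0  2]
blk [ 0  0  0  0  0  0  0  0  0  0  0  0  0  0  0  0  0  1 65 66 64 62  0  0
  0  0  0  0  0  0  0  0]
   y [ 0  0  0  0 16 29 29 20 27 28 20 24 22 22 18  3  0  0  0  0]
tab [ 0  0  0  0  0  0  0  0  5 57  4  0  0  0  0  0  0 11 25 24 23 20  6  0
  0  0  0  0  0  0  3 42]
   y [ 0  0  0  0 28 68 15 13 17 15 22 14  8  7  2  5  1  1  3  1]
```

Request:
drive_tool([
  {"xyz": [-20, -20, -20], "spin": 7, "jaw": 40},
  {"xyz": [-48, -49, -35], "spin": 14, "jaw": 40},
  {"xyz": [-77, -78, -45], "spin": 21, "jaw": 40},
  {"xyz": [-105, -107, -45], "spin": 28, "jaw": 40},
  {"xyz": [-134, -136, -45], "spin": 35, "jaw": 40},
], squeeze=10)

```text
time_s: 2.07
tcp_pos: [0.3083, 0.371, 0.2648]
tcp_rot: [0.0, 0.491, 0.871, 0.001]
wrist_force: [0.5, 0.6, 0.2]
opening: 0.69
```

Request:
drive_tool([
  {"xyz": [-39, -7, 0], "spin": 7, "jaw": 40},
  {"xyz": [-79, -15, 0], "spin": 14, "jaw": 40},
  {"xyz": [-118, -22, 0], "spin": 21, "jaw": 40},
  {"xyz": [-158, -30, 0], "spin": 28, "jaw": 40},
  {"xyz": [-197, -37, 0], "spin": 35, "jaw": 40},
])

```text
time_s: 2.48
tcp_pos: [0.3794, 0.1831, 0.264]
tcp_rot: [0.0, 0.73, 0.683, 0.0]
wrist_force: [1.1, 0.3, -0.0]
opening: 0.436
```

Request:
drive_tool([
  {"xyz": [-37, 17, 0], "spin": 3, "jaw": 40},
  {"xyz": [-74, 34, 0], "spin": 5.5, "jaw": 40},
  {"xyz": [-111, 51, 0], "spin": 5.5, "jaw": 40},
  {"xyz": [-148, 68, 0], "spin": 5.5, "jaw": 40},
  {"xyz": [-185, 85, 0], "spin": 5.5, "jaw": 40},
])

```text
time_s: 2.9
tcp_pos: [0.4532, -0.007, 0.264]
tcp_rot: [0.0, 0.76, 0.65, 0.0]
wrist_force: [0.2, 0.3, -0.1]
opening: 0.433
```

Request:
drive_tool([
  {"xyz": [-35, 12, 0], "jaw": 40},
  {"xyz": [-70, 25, 0], "jaw": 40},
  {"xyz": [-100, 35, 0], "jaw": 40},
  {"xyz": [-112, 40, 0], "jaw": 40},
  {"xyz": [-112, 40, 0], "jaw": 40},
])

```text
validation failed for argument at $.mo...
```

```bash
cat > meas.py <<'E'
from h import *
import pickle,sys
np.set_printoptions(precision=4,suppress=True)
def run(tag,cams=('wrist',),names=('jaw_tab','block_center','big_ball','small_ball','fixture')):
    for c in cams:
        s=env.read_state();print(s['time_s'],s['tcp_pos'],s['tcp_rot'],s['opening'])
        p,d,i=snap(c,f'{c}{tag}.png');np.savez(f'{c}{tag}.npz',p=p,d=d);pickle.dump(i,open(f'{c}{tag}.pkl','wb'))
        for n in names:
            r=finder.boxes_of(c,n);print(c,n,[(np.round(q['centre'],4),round(q['score'],2)) for q in r[:2]])
def load(c,tag):
    z=np.load(f'{c}{tag}.npz');i=pickle.load(open(f'{c}{tag}.pkl','rb'));return z['p'],z['d'],i
E
python3 -c "
from meas import *
run('1')"
```

```text
2.9 [ 0.4532 -0.007   0.264 ] [0.0004 0.7604 0.6495 0.0004] 0.43293731175338673
wrist jaw_tab [(array([ 0.4683, -0.1252,  0.0336]), 0.73)]
wrist block_center [(array([ 0.5663, -0.12  ,  0.0596]), 0.92), (array([ 0.4697, -0.1222,  0.0161]), 0.59)]
wrist big_ball [(array([ 0.5654, -0.1176,  0.063 ]), 0.91), (array([ 0.4684, -0.1254,  0.0405]), 0.58)]
wrist small_ball [(array([ 0.566 , -0.1191,  0.0603]), 0.58), (array([ 0.4646, -0.123 ,  0.0146]), 0.49)]
wrist fixture [(array([ 0.4686, -0.1197,  0.0177]), 0.95)]
```

View pics/wrist1.png

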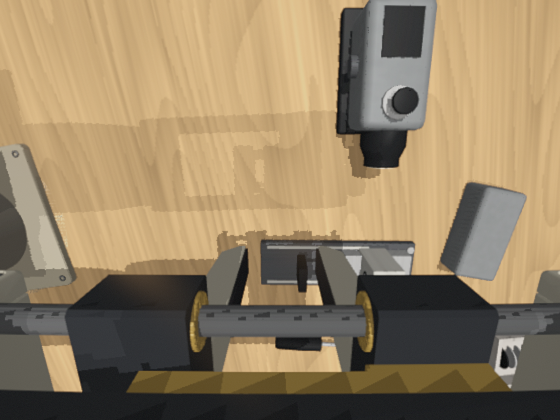

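Request:
drive_tool([
  {"xyz": [-35, 12, 0], "spin": 0, "jaw": 40},
  {"xyz": [-70, 25, 0], "spin": 0, "jaw": 40},
  {"xyz": [-100, 35, 0], "spin": 0, "jaw": 40},
  {"xyz": [-112, 40, 0], "spin": 0, "jaw": 40},
  {"xyz": [-112, 40, 0], "spin": 0, "jaw": 40},
])

```text
time_s: 3.62
tcp_pos: [0.4751, -0.1225, 0.2635]
tcp_rot: [0.0, 0.761, 0.649, -0.0]
wrist_force: [-0.3, 0.5, -1.0]
opening: 0.431
```

```bash
python3 -c "
from meas import *
run('2')"
```

```text
3.6167 [ 0.4751 -0.1225  0.2635] [ 0.      0.7605  0.6493 -0.0002] 0.43134488358575035
wrist jaw_tab [(array([ 0.5133, -0.1326,  0.0368]), 0.95)]
wrist block_center [(array([ 0.5606, -0.1381,  0.0893]), 0.7), (array([0.568 , 0.0467, 0.08  ]), 0.64)]
wrist big_ball [(array([ 0.5645, -0.1361,  0.094 ]), 0.61)]
wrist small_ball [(array([ 0.5659, -0.1375,  0.0913]), 0.97)]
wrist fixture [(array([ 0.488 , -0.1306,  0.0151]), 0.67)]
```

View pics/wrist2.png

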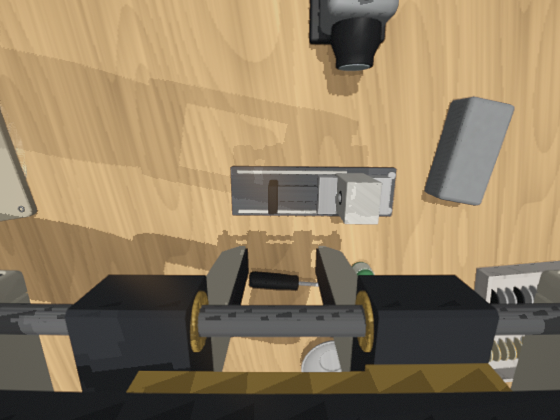

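The wrist view is clear: bed (231..395, 167..216), tab (273,195), block top about (361,200). I'll measure from its depth in fixture axes.

```bash
cat > fit.py <<'E'
from meas import *
def show(c,tag,th=-9.3,c0=(.5665,-.1455)):
    p,d,i=load(c,tag);P=cloud(i,d)
    t=np.deg2rad(th);R=np.array([[np.cos(t),np.sin(t)],[-np.sin(t),np.cos(t)]]);c0=np.array(c0)
    Q=P.reshape(-1,3);Q=Q[np.isfinite(Q[:,2])];f=(Q[:,:2]-c0)@R.T
    near=(abs(f[:,1])<.05)&(f[:,0]>-.2)&(f[:,0]<.1)
    tz=(abs(f[:,1])<.12)&(abs(f[:,1])>.06)&(f[:,0]>-.2)&(f[:,0]<.1)
    z0=np.median(Q[tz,2]);print('table z',z0)
    out={}
    for nm,lo,hi,xa,xb in [('bed',.009,.019,-.2,.1),('sjaw',.033,.043,-.09,-.015),('fjaw',.033,.043,.015,.07),('blk',.086,.098,-.05,.05),('tab',.058,.072,-.15,-.06)]:
        m=near&(Q[:,2]>lo)&(Q[:,2]<hi)&(f[:,0]>xa)&(f[:,0]<xb)
        if m.sum()<8: print(nm,m.sum());continue
        g=f[m]*1000;r=cv2.minAreaRect(g.astype(np.float32))
        w=Q[m]
        print(nm,m.sum(),'x pct',np.percentile(g[:,0],[1,10,50,90,99]).round(1),'y',np.percentile(g[:,1],[1,10,50,90,99]).round(1),'rect',np.round(r[0],1),np.round(r[1],1),round(r[2],1),'z',round(np.median(w[:,2]),4))
E
python3 - <<'E'
from fit import *
for c,t in [('wrist','2'),('side','0'),('scene','0')]:
    print(c);show(c,t)
for t in '12':
  p,d,i=load('wrist',t);P=cloud(i,d);m=(P[...,2]>.113)&(P[...,2]<.13)&(P[...,1]>0)&(P[...,0]>.5)
  Q=P[m];print('plunger',len(Q),Q.mean(0) if len(Q) else '')
p,d,i=load('wrist','2')
im=cv2.imread('pics/wrist2.png')[155:235,220:410];cv2.imwrite('pics/w2z.png',cv2.resize(im,None,fx=4,fy=4,interpolation=cv2.INTER_CUBIC))
E
```

```text
wrist
table z -0.00010532690186026983
bed 4136 x pct [-164.8 -154.4  -97.    24.    62. ] y [-34.2 -27.9  12.1  31.8  34.4] rect [-51.1  -0. ] [ 70.  230.6] 89.8 z 0.0141
sjaw 731 x pct [-46.3 -44.2 -33.7 -23.1 -21.3] y [-24.2 -19.7   0.6  20.5  24.6] rect [-31.5   1.5] [52.  29.6] 89.3 z 0.0379
fjaw 389 x pct [25.5 36.4 41.9 47.5 48.9] y [-25.3 -20.    3.3  22.6  24.5] rect [40.   4.7] [29.3 60.5] 22.2 z 0.0377
blk 1504 x pct [-21.6 -18.6  -2.3  14.1  17.8] y [-21.5 -16.7   3.8  23.4  27.1] rect [-1.6  2.1] [50.5 40.5] 89.8 z 0.0917
tab 285 x pct [-111.7 -110.4 -106.5 -101.6 -100.4] y [-17.1 -13.7   1.   15.   17.8] rect [-106.1    0.3] [35.1 11.2] 89.9 z 0.0653
side
table z -0.0023414112676849452
bed 1052 x pct [-163.1 -152.4  -87.3   42.6   60.7] y [-38.4 -34.8 -19.2  23.   31.5] rect [-51.2  -4.4] [ 73.9 228.8] 88.7 z 0.0128
sjaw 130 x pct [-44.7 -42.4 -32.2 -22.2 -16.4] y [-29.5 -24.7  -6.4  15.9  20.5] rect [-30.7  -4.6] [28.5 51.2] 0.6 z 0.0363
fjaw 139 x pct [17.7 22.1 34.2 44.7 47.2] y [-28.2 -24.7  -7.5  13.7  21.9] rect [35.9 -4.5] [54.5 30.5] 78.3 z 0.0365
blk 241 x pct [
[... 246 characters left out ...]
ble z 0.0003388650684230665
bed 808 x pct [-164.  -153.4  -76.8   56.4   64.2] y [-35.7 -33.  -15.3  29.7  34.3] rect [-50.6  -0.5] [ 70.9 232. ] 89.8 z 0.0143
sjaw 17 x pct [-45.  -44.  -34.9 -25.  -17.3] y [-25.8 -25.7 -23.6 -21.1 -20. ] rect [-30.5 -22.9] [ 5.9 29. ] 89.3 z 0.0378
fjaw 220 x pct [17.4 19.7 33.4 47.4 49.9] y [-25.4 -21.   -1.1  19.1  24.1] rect [32.8 -0.4] [34.7 51.4] 1.0 z 0.038
blk 272 x pct [-21.  -16.3   0.6  17.4  19. ] y [-22.8 -18.7   1.4  21.2  26.1] rect [-0.1  1.6] [49.7 42.6] 89.4 z 0.0919
tab 63 x pct [-112.  -109.1 -103.5 -100.3  -98.7] y [-17.5 -14.3  -1.4  13.5  17.2] rect [-105.1   -0.1] [35.3 13.4] 83.2 z 0.0653
plunger 609 [0.5865 0.0761 0.1206]
plunger 0
```

View pics/w2z.png

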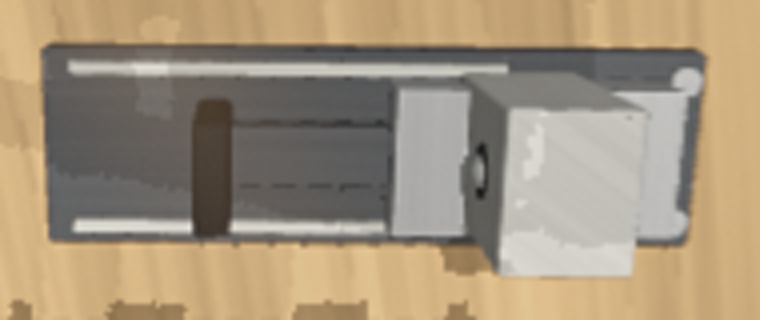

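Request:
drive_tool([
  {"xyz": [-7, -12, 30], "spin": 0.4, "jaw": 44},
  {"xyz": [-7, -12, 65], "spin": 0.4, "jaw": 44},
  {"xyz": [-7, -12, 100], "spin": 0.4, "jaw": 44},
  {"xyz": [-7, -12, 135], "spin": 0.4, "jaw": 44},
  {"xyz": [-7, -12, 160], "spin": 0.4, "jaw": 44},
])

```text
time_s: 4.33
tcp_pos: [0.4605, -0.1253, 0.1007]
tcp_rot: [-0.001, 0.762, 0.647, -0.0]
wrist_force: [0.1, 0.7, 0.1]
opening: 0.472
```

Request:
drive_tool([
  {"xyz": [0, 0, 25], "spin": 0, "jaw": 44},
  {"xyz": [0, 0, 45], "spin": 0, "jaw": 44},
  {"xyz": [0, 0, 60], "spin": 0, "jaw": 44},
  {"xyz": [0, 0, 66], "spin": 0, "jaw": 44},
  {"xyz": [0, 0, 66], "spin": 0, "jaw": 44},
])

```text
time_s: 4.75
tcp_pos: [0.4606, -0.1256, 0.0362]
tcp_rot: [-0.001, 0.762, 0.647, -0.001]
wrist_force: [-0.4, -0.4, 0.1]
opening: 0.473
```

Request:
drive_tool([
  {"xyz": [0, 0, 0], "spin": 0, "jaw": 0},
  {"xyz": [0, 0, 0], "spin": 0, "jaw": 0},
  {"xyz": [0, 0, 0], "spin": 0, "jaw": 0},
  {"xyz": [0, 0, 0], "spin": 0, "jaw": 0},
  {"xyz": [0, 0, 0], "spin": 0, "jaw": 0},
], squeeze=6)

```text
time_s: 5.17
tcp_pos: [0.4625, -0.127, 0.0385]
tcp_rot: [0.001, 0.763, 0.647, 0.0]
wrist_force: [0.2, 0.5, 0.1]
opening: 0.162
```

Request:
drive_tool([
  {"xyz": [0, 0, 0], "spin": 0, "jaw": 0},
  {"xyz": [0, 0, 0], "spin": 0, "jaw": 0},
  {"xyz": [0, -4, 0], "spin": 0, "jaw": 0},
  {"xyz": [0, -8, 0], "spin": 0, "jaw": 0},
  {"xyz": [0, -12, 0], "spin": 0, "jaw": 0},
])

```text
time_s: 5.58
tcp_pos: [0.4506, -0.125, 0.0383]
tcp_rot: [0.001, 0.763, 0.647, 0.001]
wrist_force: [3.2, -0.1, 4.9]
opening: 0.131
```

Request:
drive_tool([
  {"xyz": [0, -4, 0], "spin": 0, "jaw": 0},
  {"xyz": [0, -8, 0], "spin": 0, "jaw": 0},
  {"xyz": [0, -8, 0], "spin": 0, "jaw": 0},
  {"xyz": [0, -8, 0], "spin": 0, "jaw": 40},
  {"xyz": [0, -8, 0], "spin": 0, "jaw": 40},
])

```text
time_s: 6.0
tcp_pos: [0.4409, -0.1232, 0.037]
tcp_rot: [-0.001, 0.763, 0.647, -0.001]
wrist_force: [0.0, -0.4, -0.2]
opening: 0.225
```

```bash
python3 -c "
from meas import *
run('3',('side',),('jaw_tab',))
from fit import show
show('side','3')
im=cv2.imread('pics/side3.png')[170:350,200:380];cv2.imwrite('pics/s3z.png',cv2.resize(im,None,fx=3.3,fy=3.3))"
```

```text
6.0 [ 0.4409 -0.1232  0.037 ] [-0.0008  0.7626  0.6469 -0.0006] 0.22498665171943036
side jaw_tab [(array([ 0.4864, -0.1369,  0.0304]), 0.97), (array([ 0.5657, -0.1701,  0.0815]), 0.23)]
table z -0.0006598389246872394
bed 979 x pct [-163.1 -152.5  -70.9   47.5   61.7] y [-38.4 -35.3 -20.   20.1  30.3] rect [-51.5  -4. ] [ 71.6 228.2] 89.8 z 0.0128
sjaw 133 x pct [-66.2 -63.4 -54.2 -43.5 -16.5] y [-27.1 -24.   -4.7  15.9  22. ] rect [-42.   -1.9] [49.2 50.2] 2.9 z 0.0362
fjaw 142 x pct [16.8 22.4 33.5 44.2 47. ] y [-28.4 -25.9  -9.8  12.8  20.2] rect [31.6 -3.9] [30.6 49.5] 0.7 z 0.0367
blk 240 x pct [-20.1 -16.4  -0.6  15.4  18.9] y [-26.7 -22.9  -2.5  18.5  25. ] rect [-0.7 -0.3] [40.2 55.2] 1.0 z 0.0893
tab 94 x pct [-149.1 -141.7 -126.2 -109.6 -103.3] y [-20.5 -18.6  -8.8   7.8  14. ] rect [-126.8   -7.4] [36.4 36.7] 40.7 z 0.0633
```

View pics/s3z.png

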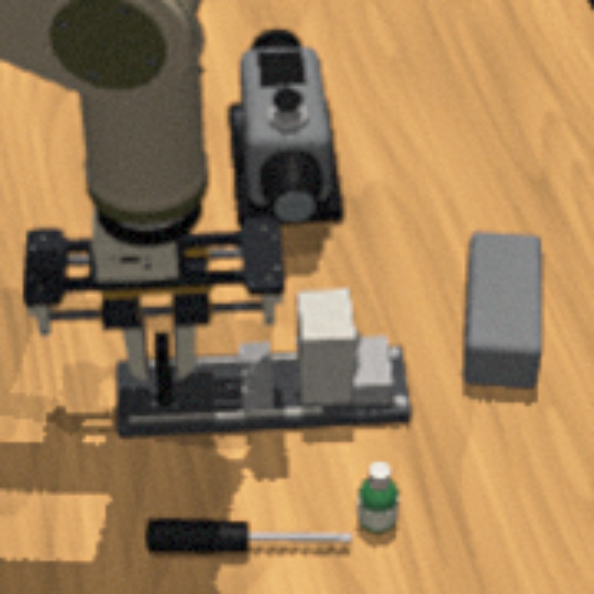

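Request:
drive_tool([
  {"xyz": [0, 0, -20], "spin": 0, "jaw": 40},
  {"xyz": [0, 0, -55], "spin": 0, "jaw": 90},
  {"xyz": [0, 0, -95], "spin": 7, "jaw": 90},
  {"xyz": [0, 15, -125], "spin": 14, "jaw": 90},
  {"xyz": [0, 50, -133], "spin": 21, "jaw": 90},
])

```text
time_s: 6.52
tcp_pos: [0.4926, -0.1324, 0.1768]
tcp_rot: [0.003, 0.869, 0.494, 0.002]
wrist_force: [0.4, -0.4, 2.2]
opening: 0.669
```

Request:
drive_tool([
  {"xyz": [-8, 20, 0], "spin": 7, "jaw": 90},
  {"xyz": [-16, 41, 0], "spin": 14, "jaw": 90},
  {"xyz": [-24, 61, 0], "spin": 21, "jaw": 90},
  {"xyz": [-26, 71, 0], "spin": 28, "jaw": 90},
  {"xyz": [-26, 71, 0], "spin": 35, "jaw": 90},
])

```text
time_s: 6.93
tcp_pos: [0.5401, -0.1914, 0.1696]
tcp_rot: [-0.0, 0.978, 0.21, -0.001]
wrist_force: [0.5, -0.5, 0.0]
opening: 0.959
```

Request:
drive_tool([
  {"xyz": [0, 0, 0], "spin": 7, "jaw": 90},
  {"xyz": [0, 0, 0], "spin": 14, "jaw": 90},
  {"xyz": [0, 0, 0], "spin": 21, "jaw": 90},
  {"xyz": [0, 0, 0], "spin": 28, "jaw": 90},
  {"xyz": [0, 0, 0], "spin": 34, "jaw": 90},
])

```text
time_s: 7.35
tcp_pos: [0.539, -0.1898, 0.1697]
tcp_rot: [-0.0, 0.996, -0.085, -0.001]
wrist_force: [0.3, -0.4, 0.7]
opening: 0.968
```

```bash
python3 -c "
from meas import *
run('4',('wrist',),('block_center',))
from fit import show
show('wrist','4')"
```

```text
7.35 [ 0.539  -0.1898  0.1697] [-0.0003  0.9964 -0.0849 -0.0009] 0.9676546717963044
wrist block_center [(array([ 0.5682, -0.1476,  0.0874]), 0.62)]
table z 0.2601674184805175
bed 4600 x pct [-146.1 -124.   -48.6   57.5   63.7] y [-35.1 -32.6 -19.1  30.4  34.3] rect [-42.4  -0. ] [ 70.4 213.2] 89.7 z 0.0143
sjaw 1077 x pct [-67.2 -64.5 -54.1 -44.2 -43.2] y [-24.8 -20.6  -0.2  19.7  24.1] rect [-41.7   0.4] [51.1 50.6] 2.1 z 0.0382
fjaw 1605 x pct [18.6 22.8 34.7 46.2 48.8] y [-25.3 -21.1  -1.8  19.7  24. ] rect [33.  -0.2] [50.6 32.8] 87.6 z 0.0381
blk 2906 x pct [-20.6 -16.7   0.1  15.8  18.7] y [-22.6 -18.3   1.8  22.   26.5] rect [-1.1  2.3] [50.4 40. ] 89.5 z 0.092
tab 1
```

View pics/wrist4.png

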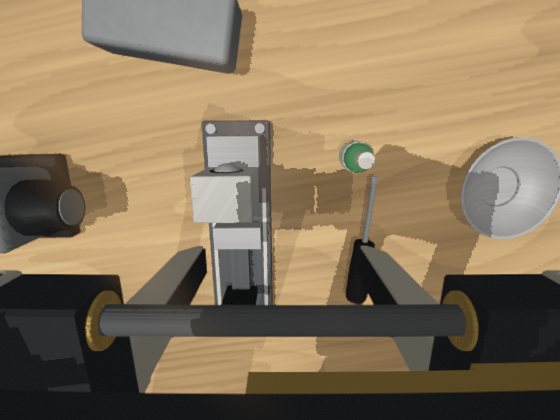

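Request:
drive_tool([
  {"xyz": [10, -25, 0], "spin": 0, "jaw": 90},
  {"xyz": [18, -50, 0], "spin": 0, "jaw": 90},
  {"xyz": [18, -50, 20], "spin": 0, "jaw": 90},
  {"xyz": [18, -50, 45], "spin": 0, "jaw": 90},
  {"xyz": [18, -50, 70], "spin": 0, "jaw": 90},
])

```text
time_s: 7.87
tcp_pos: [0.5661, -0.1432, 0.1003]
tcp_rot: [0.0, 0.997, -0.079, 0.001]
wrist_force: [1.3, 0.5, -0.5]
opening: 0.965
```

Request:
drive_tool([
  {"xyz": [0, 0, 20], "spin": 0, "jaw": 90},
  {"xyz": [0, 0, 38], "spin": 0, "jaw": 90},
  {"xyz": [0, 0, 48], "spin": 0, "jaw": 80},
  {"xyz": [0, 0, 48], "spin": 0, "jaw": 60},
  {"xyz": [0, 0, 48], "spin": 0, "jaw": 60},
])

```text
time_s: 8.28
tcp_pos: [0.5651, -0.1435, 0.0524]
tcp_rot: [-0.0, 0.997, -0.081, -0.001]
wrist_force: [-0.5, 0.1, -0.7]
opening: 0.802
```

Request:
drive_tool([
  {"xyz": [0, 0, 0], "spin": 0, "jaw": 56},
  {"xyz": [0, 0, 0], "spin": 0, "jaw": 40},
  {"xyz": [0, 0, 0], "spin": 0, "jaw": 40},
  {"xyz": [0, 0, 0], "spin": 0, "jaw": 40},
  {"xyz": [0, 0, 0], "spin": 0, "jaw": 40},
], squeeze=25)

```text
time_s: 8.7
tcp_pos: [0.5664, -0.1439, 0.0539]
tcp_rot: [0.0, 0.997, -0.082, 0.001]
wrist_force: [0.2, 1.1, 4.9]
opening: 0.534
```

Request:
drive_tool([
  {"xyz": [0, 0, -3], "spin": 0, "jaw": 40},
  {"xyz": [0, 0, -15], "spin": 0, "jaw": 40},
  {"xyz": [0, 0, -30], "spin": 0, "jaw": 40},
  {"xyz": [0, 0, -45], "spin": 0, "jaw": 40},
  {"xyz": [0, 0, -60], "spin": 0, "jaw": 40},
])

```text
time_s: 9.12
tcp_pos: [0.5648, -0.1434, 0.1132]
tcp_rot: [-0.0, 0.997, -0.082, -0.001]
wrist_force: [0.2, -0.4, -4.7]
opening: 0.541
```

Request:
drive_tool([
  {"xyz": [0, 0, 0], "spin": 0, "jaw": 40},
  {"xyz": [0, 0, 0], "spin": -4, "jaw": 40},
  {"xyz": [0, 0, 0], "spin": -10, "jaw": 40},
  {"xyz": [0, 0, 0], "spin": -16, "jaw": 40},
  {"xyz": [0, 0, 0], "spin": -22, "jaw": 40},
])

```text
time_s: 9.53
tcp_pos: [0.5647, -0.1434, 0.1116]
tcp_rot: [-0.0, 0.994, 0.112, -0.001]
wrist_force: [0.3, 0.7, -4.7]
opening: 0.534
```

Request:
drive_tool([
  {"xyz": [0, 0, 0], "spin": -7, "jaw": 40},
  {"xyz": [0, 0, 0], "spin": -14, "jaw": 40},
  {"xyz": [0, 0, 0], "spin": -21, "jaw": 40},
  {"xyz": [0, 0, 0], "spin": -28, "jaw": 40},
  {"xyz": [0, 0, 0], "spin": -35, "jaw": 40},
])

```text
time_s: 9.95
tcp_pos: [0.5647, -0.1434, 0.1115]
tcp_rot: [-0.001, 0.914, 0.406, -0.001]
wrist_force: [0.1, 0.2, -4.4]
opening: 0.537
```

Request:
drive_tool([
  {"xyz": [0, 0, 0], "spin": -7, "jaw": 40},
  {"xyz": [0, 0, 0], "spin": -14, "jaw": 40},
  {"xyz": [0, 0, 0], "spin": -21, "jaw": 40},
  {"xyz": [0, 0, 0], "spin": -28, "jaw": 40},
  {"xyz": [0, 0, 0], "spin": -33, "jaw": 40},
])

```text
time_s: 10.37
tcp_pos: [0.5647, -0.1434, 0.1115]
tcp_rot: [-0.001, 0.76, 0.649, -0.0]
wrist_force: [0.7, 0.2, -3.8]
opening: 0.532
```

Request:
drive_tool([
  {"xyz": [0, 0, 0], "spin": 0, "jaw": 40},
  {"xyz": [0, 0, 0], "spin": 0, "jaw": 40},
])

```text
time_s: 10.53
tcp_pos: [0.5649, -0.1435, 0.1118]
tcp_rot: [-0.001, 0.764, 0.646, -0.0]
wrist_force: [0.8, -0.9, -3.9]
opening: 0.538
```

```bash
python3 -c "
from meas import *
run('5',('wrist','side'),('block_center','big_ball'))
s=env.read_state();print(s)
im=cv2.imread('pics/side5.png')[170:350,200:380];cv2.imwrite('pics/s5z.png',cv2.resize(im,None,fx=3.3,fy=3.3))"
```

```text
10.5333 [ 0.5649 -0.1435  0.1118] [-0.0006  0.7635  0.6458 -0.0004] 0.5378008375098873
wrist block_center [(array([ 0.5669, -0.1278,  0.1475]), 0.64), (array([ 0.714 , -0.0998,  0.051 ]), 0.46)]
wrist big_ball [(array([ 0.5709, -0.1262,  0.1514]), 0.65)]
10.6833 [ 0.5653 -0.1436  0.1123] [-0.0002  0.7633  0.646  -0.0001] 0.5370820289143465
side block_center [(array([ 0.5562, -0.1685,  0.1324]), 0.65), (array([ 0.5737, -0.2813,  0.0394]), 0.4)]
side big_ball [(array([ 0.5608, -0.165 ,  0.1323]), 0.87)]
{'time_s': 10.8333, 'joint_pos': array([-0.3366,  0.1598,  1.6531, -0.    ,  1.3288, -0.1718]), 'joint_vel': array([-0.0004, -0.0019, -0.001 ,  0.0013, -0.0002, -0.0067]), 'joint_torque': array([ -0.0015, -57.5426, -49.0022,   0.0745,   0.034 ,   0.0362]), 'tcp_pos': array([ 0.5655, -0.1436,  0.1126]), 'tcp_rot': array([-0.    ,  0.7629,  0.6465, -0.    ]), 'wrist_force': array([ 0.1104, -0.2946, -4.3335]), 'torque': array([-0.114 ,  0.068 ,  0.0335]), 'opening': 0.5353961369382647}
```

View pics/wrist5.png

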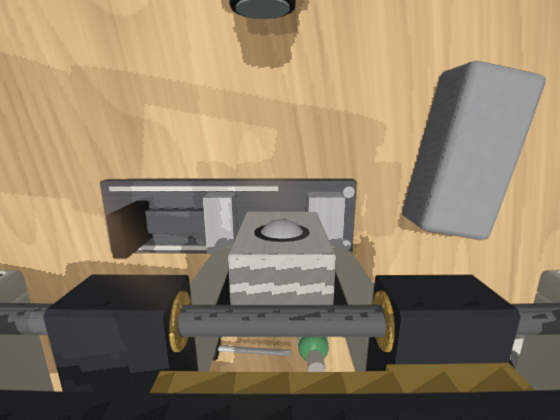

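View pics/s5z.png

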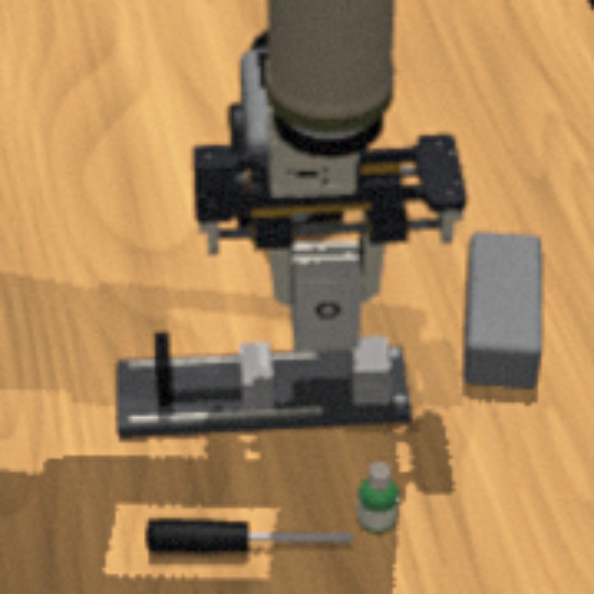

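Request:
drive_tool([
  {"xyz": [-2, -9, 0], "spin": 0, "jaw": 40},
  {"xyz": [-2, -9, 0], "spin": 0, "jaw": 40},
  {"xyz": [-2, -9, 10], "spin": 0, "jaw": 40},
  {"xyz": [-2, -9, 20], "spin": 0, "jaw": 40},
  {"xyz": [-2, -9, 28], "spin": 0, "jaw": 40},
])

```text
time_s: 11.25
tcp_pos: [0.556, -0.1439, 0.083]
tcp_rot: [-0.0, 0.763, 0.647, -0.0]
wrist_force: [-0.7, 0.5, -5.5]
opening: 0.537
```

```bash
python3 -c "
from meas import *
run('6',('wrist',),())
p,d,i=load('wrist','6');P=cloud(i,d)
t=np.deg2rad(-9.45);R=np.array([[np.cos(t),np.sin(t)],[-np.sin(t),np.cos(t)]]);c0=np.array([.5665,-.1455])
Q=P[170:320,150:400].reshape(-1,3);Q=Q[np.isfinite(Q[:,2])];f=(Q[:,:2]-c0)@R.T*1000
for nm,lo,hi,xa,xb in [('sj',.033,.043,-90,-36),('fj',.033,.043,14,70),('top',.115,.132,-34,15),('any',.06,.132,-34,15)]:
    m=(Q[:,2]>lo)&(Q[:,2]<hi)&(f[:,0]>xa)&(f[:,0]<xb)&(abs(f[:,1])<50)
    g=f[m]; print(nm,m.sum(),np.percentile(g[:,0],[1,5,50,95,99]).round(1) if m.sum() else '',np.percentile(g[:,1],[1,50,99]).round(1) if m.sum() else '',np.median(Q[m,2]))
"
```

```text
11.25 [ 0.556  -0.1439  0.083 ] [-0.0004  0.7626  0.6468 -0.0002] 0.5367430612098335
sj 1513 [-67.1 -66.2 -56.1 -44.5 -43.4] [-13.4   8.7  24.6] 0.038040551857135785
fj 1913 [19.1 20.9 35.7 47.6 48.6] [-18.5   8.3  24.4] 0.03786943696008896
top 5695 [-33.5 -31.6  -9.6  12.4  13.9] [-5.7  8.4 20.3] 0.120942777847734
any 8428 [-33.5 -31.6 -10.   11.8  13.9] [-5.5 15.2 25.7] 0.12049262163318589
```

View pics/wrist6.png

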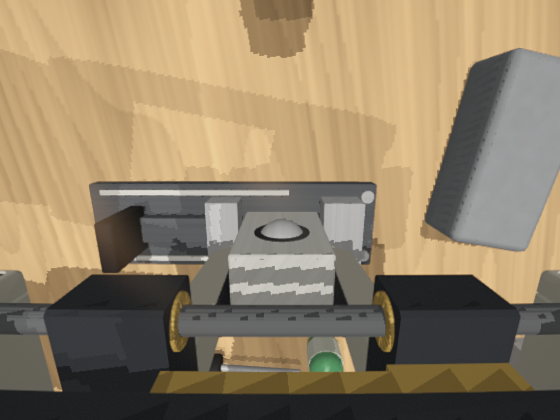

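Gap spans −43 to +19 and the block −35 to +15, so it fits. Lowering.

Request:
drive_tool([
  {"xyz": [0, 0, 8], "spin": 0, "jaw": 40},
  {"xyz": [0, 0, 16], "spin": 0, "jaw": 40},
  {"xyz": [0, 0, 23], "spin": 0, "jaw": 40},
  {"xyz": [0, 0, 27], "spin": 0, "jaw": 40},
  {"xyz": [0, 0, 27], "spin": 0, "jaw": 40},
])

```text
time_s: 11.72
tcp_pos: [0.5554, -0.1438, 0.0561]
tcp_rot: [-0.001, 0.763, 0.647, -0.001]
wrist_force: [0.8, 0.8, -5.2]
opening: 0.536
```

Request:
drive_tool([
  {"xyz": [0, 0, 1.5], "spin": 0, "jaw": 40},
  {"xyz": [0, 0, 2.5], "spin": 0, "jaw": 40},
  {"xyz": [0, 0, 2.5], "spin": 0, "jaw": 40},
])

```text
time_s: 11.97
tcp_pos: [0.5566, -0.1442, 0.0554]
tcp_rot: [0.0, 0.763, 0.647, 0.0]
wrist_force: [-0.2, -0.6, -5.0]
opening: 0.535
```

Request:
drive_tool([
  {"xyz": [0, 0, 0.5], "spin": 0, "jaw": 40},
  {"xyz": [0, 0, 1], "spin": 0, "jaw": 40},
  {"xyz": [0, 0, 1], "spin": 0, "jaw": 40},
])

```text
time_s: 12.22
tcp_pos: [0.5564, -0.1442, 0.0543]
tcp_rot: [0.0, 0.763, 0.647, 0.0]
wrist_force: [0.5, 0.7, -4.8]
opening: 0.534
```

Request:
drive_tool([
  {"xyz": [0, 0, 0.5], "spin": 0, "jaw": 40},
  {"xyz": [0, 0, 1], "spin": 0, "jaw": 40},
  {"xyz": [0, 0, 1], "spin": 0, "jaw": 40},
])

```text
time_s: 12.47
tcp_pos: [0.5565, -0.1442, 0.0539]
tcp_rot: [0.0, 0.763, 0.647, 0.0]
wrist_force: [-4.5, 0.2, 5.3]
opening: 0.538
```

```bash
python3 -c "
from meas import *
run('7',('wrist',),())
p,d,i=load('wrist','7');P=cloud(i,d)
Q=P[225:320,220:340].reshape(-1,3);h=np.histogram(Q[:,2],np.arange(.04,.12,.004));print(h)
Q=Q[(Q[:,2]>.085)&(Q[:,2]<.105)];print(np.median(Q[:,2]),np.median(P[190:200,150:190][...,2]))
print(env.read_state()['tcp_pos'],env.read_state()['wrist_force'])
"
```

```text
12.4667 [ 0.5565 -0.1442  0.0539] [0.0001 0.7625 0.6469 0.    ] 0.5381891441684055
(array([   0,   47,   93,  101,  144,  217,  390,  438,  330,  326,  361,
        374, 3209, 2618,  119,   84,   42,   18,    0]), array([0.04 , 0.044, 0.048, 0.052, 0.056, 0.06 , 0.064, 0.068, 0.072,
       0.076, 0.08 , 0.084, 0.088, 0.092, 0.096, 0.1  , 0.104, 0.108,
       0.112, 0.116]))
0.09190707895552722 nan
[ 0.5565 -0.1443  0.0539] [-4.8714  1.4431  5.3513]
```

Request:
drive_tool([
  {"xyz": [0, 0, 0], "spin": 0, "jaw": 53},
  {"xyz": [0, 0, 0], "spin": 0, "jaw": 60},
  {"xyz": [0, 0, 0], "spin": 0, "jaw": 75},
  {"xyz": [0, 0, 0], "spin": 0, "jaw": 75},
  {"xyz": [0, 0, 0], "spin": 0, "jaw": 75},
])

```text
time_s: 12.93
tcp_pos: [0.5564, -0.1442, 0.0531]
tcp_rot: [0.0, 0.763, 0.647, 0.0]
wrist_force: [-1.0, -0.1, -0.4]
opening: 0.786
```

Request:
drive_tool([
  {"xyz": [0, 0, -15], "spin": 0, "jaw": 75},
  {"xyz": [0, 0, -40], "spin": 0, "jaw": 75},
  {"xyz": [0, -15, -75], "spin": 0, "jaw": 40},
  {"xyz": [0, -50, -95], "spin": 0, "jaw": 40},
  {"xyz": [0, -85, -95], "spin": 0, "jaw": 40},
])

```text
time_s: 13.35
tcp_pos: [0.4752, -0.1314, 0.1537]
tcp_rot: [0.004, 0.762, 0.647, 0.002]
wrist_force: [-0.5, -0.2, 1.6]
opening: 0.638
```

```bash
python3 -c "
from meas import *
run('8',('wrist',),())
from fit import show
show('wrist','8',-9.45)"
```

```text
13.35 [ 0.4752 -0.1314  0.1537] [0.0039 0.7624 0.6471 0.0021] 0.6381025801415136
table z -8.573024070418489e-05
bed 6534 x pct [-164.8 -155.4  -92.6   19.2   61.7] y [-34.8 -27.1  19.4  32.7  34.5] rect [-51.2  -0.4] [ 70.3 230.2] 89.9 z 0.0141
sjaw 1396 x pct [-67.5 -65.2 -54.5 -43.9 -22.3] y [-25.2 -19.7   1.5  19.9  24.4] rect [-41.7  -0.6] [50.1 52. ] 89.3 z 0.0379
fjaw 799 x pct [19.3 25.1 40.5 46.7 48.3] y [-24.9 -17.1  12.1  22.8  24.4] rect [33.7 -0.6] [29.5 50.3] 0.2 z 0.0376
blk 3052 x pct [-36.  -32.3 -12.2   8.   12.7] y [-19.3 -15.3   1.3  17.   19.7] rect [-11.2  -0.1] [50.  40.1] 0.0 z 0.0918
tab 565 x pct [-133.2 -131.8 -126.9 -122.2 -121.5] y [-17.3 -13.6   1.2  15.2  17.6] rect [-127.5   -0. ] [12.2 35.4] 0.1 z 0.0653
```

View pics/wrist8.png

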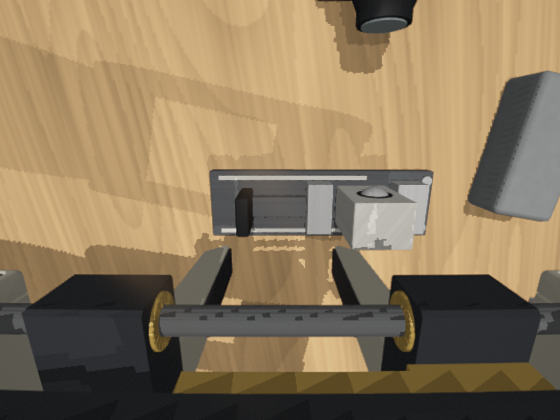

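Request:
drive_tool([
  {"xyz": [0, -20, 0], "spin": 0, "jaw": 40},
  {"xyz": [0, -32, 5], "spin": 0, "jaw": 40},
  {"xyz": [0, -32, 25], "spin": 0, "jaw": 40},
  {"xyz": [0, -32, 50], "spin": 0, "jaw": 40},
  {"xyz": [0, -32, 75], "spin": 0, "jaw": 40},
])

```text
time_s: 13.82
tcp_pos: [0.4415, -0.1254, 0.073]
tcp_rot: [0.001, 0.763, 0.647, 0.001]
wrist_force: [0.0, -0.4, -1.5]
opening: 0.43
```

Request:
drive_tool([
  {"xyz": [0, 0, 20], "spin": 0, "jaw": 40},
  {"xyz": [0, 0, 35], "spin": 0, "jaw": 20},
  {"xyz": [0, 0, 35], "spin": 0, "jaw": 0},
  {"xyz": [0, 0, 35], "spin": 0, "jaw": 0},
  {"xyz": [0, 0, 35], "spin": 0, "jaw": 0},
], squeeze=6)

```text
time_s: 14.23
tcp_pos: [0.4415, -0.1253, 0.0391]
tcp_rot: [0.0, 0.763, 0.647, 0.0]
wrist_force: [-0.3, -0.7, -0.2]
opening: 0.191
```

Request:
drive_tool([
  {"xyz": [0, 0, 0], "spin": 0, "jaw": 0},
  {"xyz": [0, 2, 0], "spin": 0, "jaw": 0},
  {"xyz": [0, 4, 0], "spin": 0, "jaw": 0},
  {"xyz": [0, 6, 0], "spin": 0, "jaw": 0},
  {"xyz": [0, 8, 0], "spin": 0, "jaw": 0},
])

```text
time_s: 14.65
tcp_pos: [0.4495, -0.1268, 0.0395]
tcp_rot: [0.001, 0.763, 0.647, 0.0]
wrist_force: [-7.2, 1.0, 9.4]
opening: 0.131
```

Request:
drive_tool([
  {"xyz": [0, 1, 0], "spin": 0, "jaw": 0},
  {"xyz": [0, 2, 0], "spin": 0, "jaw": 0},
  {"xyz": [0, 2, 0], "spin": 0, "jaw": 0},
])

```text
time_s: 14.9
tcp_pos: [0.4511, -0.127, 0.0394]
tcp_rot: [0.0, 0.763, 0.647, -0.0]
wrist_force: [-6.5, 0.4, 9.2]
opening: 0.132
```

Request:
drive_tool([
  {"xyz": [0, 1, 0], "spin": 0, "jaw": 0},
  {"xyz": [0, 1.5, 0], "spin": 0, "jaw": 0},
  {"xyz": [0, 1.5, 0], "spin": 0, "jaw": 0},
])

```text
time_s: 15.15
tcp_pos: [0.4524, -0.1272, 0.0393]
tcp_rot: [0.0, 0.763, 0.647, -0.0]
wrist_force: [-6.7, 0.4, 9.2]
opening: 0.128
```

Request:
drive_tool([
  {"xyz": [0, 0.5, 0], "spin": 0, "jaw": 0},
  {"xyz": [0, 1, 0], "spin": 0, "jaw": 0},
  {"xyz": [0, 1, 0], "spin": 0, "jaw": 0},
])

```text
time_s: 15.4
tcp_pos: [0.4534, -0.1274, 0.0393]
tcp_rot: [0.0, 0.763, 0.647, -0.0]
wrist_force: [-6.4, 0.7, 9.1]
opening: 0.131
```

```bash
python3 -c "
from meas import *
run('9',('side',),())
from fit import show
show('side','9',-9.45)
im=cv2.imread('pics/side9.png')[170:350,200:380];cv2.imwrite('pics/s9z.png',cv2.resize(im,None,fx=3.3,fy=3.3))"
```

```text
15.4 [ 0.4534 -0.1274  0.0393] [ 0.0001  0.7625  0.6469 -0.0002] 0.13090254030926377
table z -0.0005420808194492865
bed 968 x pct [-163.1 -152.5  -81.    47.4   61.1] y [-38.9 -35.3 -21.2  18.7  30.5] rect [-51.1  -4.1] [ 74.6 228.9] 89.3 z 0.0129
sjaw 145 x pct [-54.1 -51.8 -40.8 -27.4 -16.3] y [-28.  -24.9 -11.1  16.2  20.7] rect [-34.5  -3.9] [49.7 38.2] 87.2 z 0.036
fjaw 150 x pct [17.1 22.  33.9 44.8 47.3] y [-28.  -25.   -8.6  15.6  22.2] rect [32.2 -2.9] [51.3 30.4] 89.8 z 0.0363
blk 225 x pct [-28.6 -22.7  -4.1  15.   19. ] y [-24.1 -21.4  -7.   11.3  16.9] rect [-4.9 -3.6] [48.8 45. ] 0.9 z 0.0891
tab 88 x pct [-133.8 -126.3 -113.8  -98.9  -93.8] y [-20.  -17.4 -10.4   5.4  12.7] rect [-111.6   -7.7] [33.4 36.3] 53.1 z 0.0631
```

View pics/s9z.png

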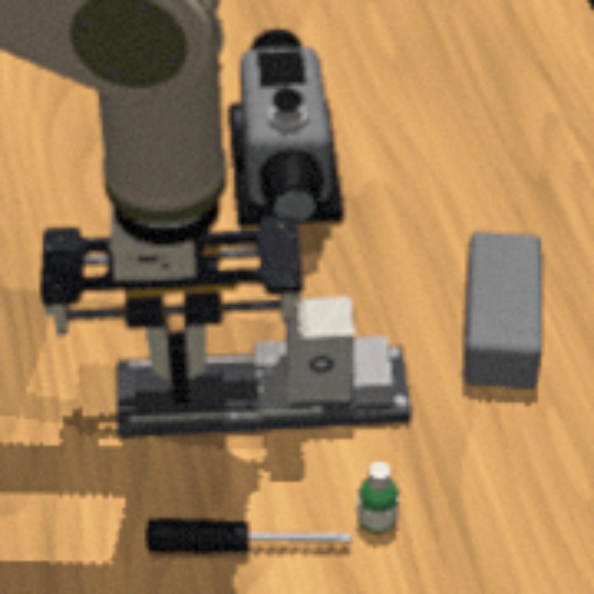

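Request:
drive_tool([
  {"xyz": [0, 0.5, 0], "spin": 0, "jaw": 0},
  {"xyz": [0, 1, 0], "spin": 0, "jaw": 0},
  {"xyz": [0, 1, 0], "spin": 0, "jaw": 0},
])

```text
time_s: 15.7
tcp_pos: [0.4537, -0.1274, 0.0391]
tcp_rot: [-0.0, 0.763, 0.647, -0.001]
wrist_force: [-8.9, 1.3, 10.7]
opening: 0.127
```

Request:
drive_tool([
  {"xyz": [0, 0.5, 0], "spin": 0, "jaw": 0},
  {"xyz": [0, 1, 0], "spin": 0, "jaw": 0},
  {"xyz": [0, 1, 0], "spin": 0, "jaw": 0},
])

```text
time_s: 15.95
tcp_pos: [0.4539, -0.1274, 0.0387]
tcp_rot: [-0.001, 0.763, 0.647, -0.001]
wrist_force: [-11.6, 1.3, 11.1]
opening: 0.135
```

Request:
drive_tool([
  {"xyz": [0, -1, 0], "spin": 0, "jaw": 30},
  {"xyz": [0, -1, 0], "spin": 0, "jaw": 30},
  {"xyz": [0, -1, 0], "spin": 0, "jaw": 30},
  {"xyz": [0, -1, -10], "spin": 0, "jaw": 30},
  {"xyz": [0, -1, -40], "spin": 0, "jaw": 30},
])

```text
time_s: 16.37
tcp_pos: [0.4511, -0.126, 0.0749]
tcp_rot: [-0.003, 0.763, 0.647, -0.002]
wrist_force: [1.3, -1.1, -0.7]
opening: 0.317
```

Request:
drive_tool([
  {"xyz": [0, 0, -35], "spin": 0, "jaw": 30},
  {"xyz": [0, 0, -75], "spin": 0, "jaw": 20},
  {"xyz": [0, 0, -110], "spin": 0, "jaw": 0},
  {"xyz": [10, 20, -125], "spin": 0, "jaw": 0},
  {"xyz": [10, 20, -125], "spin": 0, "jaw": 0},
])

```text
time_s: 16.78
tcp_pos: [0.4803, -0.1211, 0.21]
tcp_rot: [0.005, 0.762, 0.647, 0.003]
wrist_force: [1.3, -0.8, 0.9]
opening: 0.086
```

```bash
python3 -c "
from meas import *
run('10',('wrist','scene'),('plunger_top','big_ball'))
from fit import show
show('wrist','10',-9.45)"
```

```text
16.7833 [ 0.4803 -0.1211  0.21  ] [0.0047 0.7625 0.647  0.0032] 0.08623660118754573
wrist plunger_top [(array([ 0.5596, -0.1371,  0.0914]), 0.23)]
wrist big_ball [(array([ 0.5592, -0.1338,  0.0921]), 0.75)]
16.9333 [ 0.4751 -0.1205  0.2027] [-0.0004  0.7624  0.6472 -0.0003] 0.009073876442023461
scene plunger_top [(array([0.594 , 0.0713, 0.1191]), 0.49)]
scene big_ball [(array([ 0.5735, -0.1467,  0.0884]), 0.91), (array([ 0.461 , -0.1295,  0.0314]), 0.73)]
table z -0.00011719876868651613
bed 4998 x pct [-164.9 -154.8  -95.1   18.9   61.1] y [-34.3 -27.   16.9  31.7  34.6] rect [-51.7  -0.1] [ 69.8 229.6] 89.8 z 0.0141
sjaw 961 x pct [-55.2 -53.2 -42.7 -32.5 -21.5] y [-25.2 -20.1   1.6  20.2  24.5] rect [-35.7  -0.5] [50.3 39.3] 89.8 z 0.0379
fjaw 519 x pct [18.6 25.6 41.1 47.  48.6] y [-24.2 -16.9  12.2  22.6  24.4] rect [32.6 -0.1] [32.8 50.2] 2.8 z 0.0377
blk 2033 x pct [-31.1 -27.1  -6.9  13.5  18.2] y [-19.5 -15.5   1.3  16.9  19.6] rect [-6.3 -0.1] [39.8 50.2] 90.0 z 0.0917
tab 385 x pct [-121.1 -119.8 -114.8 -110.  -109.1] y [-17.2 -13.6   0.9  14.9  17.7] rect [-115.     0.1] [35.7 12.1] 88.8 z 0.0652
```

View pics/wrist10.png

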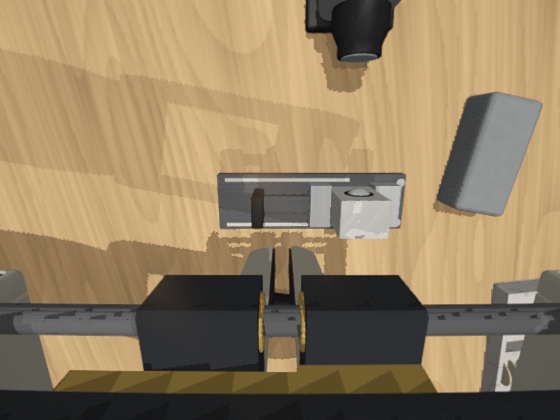

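Request:
drive_tool([
  {"xyz": [33, 15, 0], "spin": 0, "jaw": 0},
  {"xyz": [66, 30, 0], "spin": 0, "jaw": 0},
  {"xyz": [99, 46, 0], "spin": 0, "jaw": 0},
  {"xyz": [132, 62, 0], "spin": 0, "jaw": 0},
  {"xyz": [165, 77, 0], "spin": 0, "jaw": 0},
])

```text
time_s: 17.5
tcp_pos: [0.5782, 0.0308, 0.2017]
tcp_rot: [-0.001, 0.763, 0.647, -0.001]
wrist_force: [1.4, 0.1, -0.0]
opening: 0.01
```

Request:
drive_tool([
  {"xyz": [0, 0, 0], "spin": 0, "jaw": 0},
  {"xyz": [0, 0, 0], "spin": 0, "jaw": 0},
  {"xyz": [0, 0, 0], "spin": 0, "jaw": 0},
])

```text
time_s: 17.75
tcp_pos: [0.5774, 0.0293, 0.2018]
tcp_rot: [-0.001, 0.762, 0.647, -0.001]
wrist_force: [-0.0, -0.2, -0.3]
opening: 0.004
```

```bash
python3 -c "
from meas import *
run('11',('wrist',),('plunger_top',))
p,d,i=load('wrist','11');P=cloud(i,d)
m=(P[...,2]>.1165)&(P[...,2]<.125)&(P[...,1]>.03)&(P[...,1]<.12)&(P[...,0]>.54)&(P[...,0]<.63)
Q=P[m];print(len(Q),Q.mean(0),np.median(Q[:,2]),cv2.minEnclosingCircle(Q[:,:2].astype(np.float32)))
print(env.read_state()['tcp_pos'])
"
```

```text
17.75 [0.5774 0.0293 0.2018] [-0.0007  0.7624  0.6471 -0.0011] 0.004198591276873822
wrist plunger_top [(array([0.5862, 0.08  , 0.1227]), 0.75)]
769 [0.5879 0.0767 0.1208] 0.12087114574183072 ((0.5879002213478088, 0.07636328786611557), 0.012957725673913956)
[0.5776 0.0285 0.2026]
```

View pics/wrist11.png

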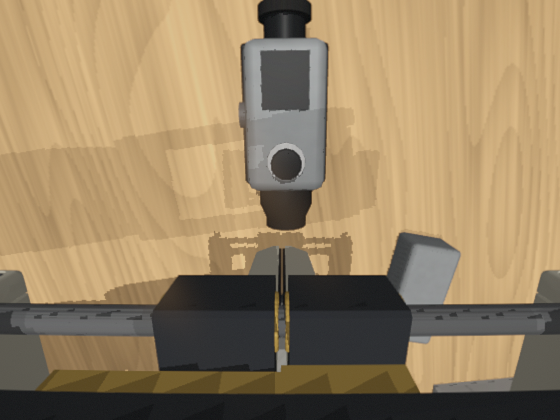

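Request:
drive_tool([
  {"xyz": [25, 1, 0], "spin": 0, "jaw": 0},
  {"xyz": [48.5, 2.5, 5], "spin": 0, "jaw": 0},
  {"xyz": [48.5, 2.5, 35], "spin": 0, "jaw": 0},
  {"xyz": [48.5, 2.5, 60], "spin": 0, "jaw": 0},
  {"xyz": [48.5, 2.5, 70], "spin": 0, "jaw": 0},
])

```text
time_s: 18.27
tcp_pos: [0.5863, 0.076, 0.1294]
tcp_rot: [-0.001, 0.763, 0.647, -0.002]
wrist_force: [-0.4, -0.6, -0.7]
opening: 0.003
```

Request:
drive_tool([
  {"xyz": [0, 0, 4], "spin": 0, "jaw": 0},
  {"xyz": [0, 0, 8], "spin": 0, "jaw": 0},
  {"xyz": [0, 0, 11], "spin": 0, "jaw": 0},
  {"xyz": [0, 0, 14], "spin": 0, "jaw": 0},
  {"xyz": [0, 0, 14], "spin": 0, "jaw": 0},
])

```text
time_s: 18.68
tcp_pos: [0.5897, 0.0766, 0.1202]
tcp_rot: [0.001, 0.763, 0.647, 0.001]
wrist_force: [-0.6, -1.9, 2.2]
opening: 0.002
```

Request:
drive_tool([
  {"xyz": [0, 0, 2], "spin": 0, "jaw": 0},
  {"xyz": [0, 0, 4], "spin": 0, "jaw": 0},
  {"xyz": [0, 0, 5], "spin": 0, "jaw": 0},
  {"xyz": [0, 0, 5], "spin": 0, "jaw": 0},
])

```text
time_s: 19.02
tcp_pos: [0.5898, 0.0767, 0.115]
tcp_rot: [0.001, 0.763, 0.647, 0.001]
wrist_force: [2.0, -2.8, 4.8]
opening: 0.007
```

Request:
drive_tool([
  {"xyz": [0, 0, 1], "spin": 0, "jaw": 0},
  {"xyz": [0, 0, 2], "spin": 0, "jaw": 0},
  {"xyz": [0, 0, 3], "spin": 0, "jaw": 0},
  {"xyz": [0, 0, 3], "spin": 0, "jaw": 0},
])

```text
time_s: 19.35
tcp_pos: [0.5898, 0.0767, 0.1132]
tcp_rot: [0.001, 0.763, 0.647, 0.001]
wrist_force: [-2.0, -3.7, 12.9]
opening: 0.002
```

Request:
drive_tool([
  {"xyz": [0, 0, 1], "spin": 0, "jaw": 0},
  {"xyz": [0, 0, 2], "spin": 0, "jaw": 0},
  {"xyz": [0, 0, 2], "spin": 0, "jaw": 0},
  {"xyz": [0, 0, 2], "spin": 0, "jaw": 0},
])

```text
time_s: 19.68
tcp_pos: [0.59, 0.0768, 0.113]
tcp_rot: [0.001, 0.763, 0.647, 0.001]
wrist_force: [-10.1, -4.3, 25.0]
opening: 0.005
```

At the stop: z stays at 0.113 while the force climbs to 25 N. Now I let it come up and retreat clear.

Request:
drive_tool([
  {"xyz": [0, 0, -6], "spin": 0, "jaw": 0},
  {"xyz": [0, 0, -14], "spin": 0, "jaw": 0},
  {"xyz": [0, 0, -30], "spin": 0, "jaw": 0},
  {"xyz": [0, 0, -60], "spin": 0, "jaw": 0},
  {"xyz": [-20, 0, -90], "spin": 0, "jaw": 0},
])

```text
time_s: 20.1
tcp_pos: [0.5839, 0.0601, 0.198]
tcp_rot: [-0.002, 0.762, 0.648, -0.001]
wrist_force: [2.1, -0.5, 0.8]
opening: 0.003
```

Request:
drive_tool([
  {"xyz": [-38, -12, 0], "spin": 0, "jaw": 0},
  {"xyz": [-76, -24, 0], "spin": 0, "jaw": 0},
  {"xyz": [-114, -36, 0], "spin": 0, "jaw": 0},
  {"xyz": [-135, -60, 0], "spin": 0, "jaw": 0},
  {"xyz": [-135, -60, 0], "spin": 0, "jaw": 0},
])

```text
time_s: 20.52
tcp_pos: [0.5001, -0.0686, 0.1978]
tcp_rot: [-0.001, 0.764, 0.646, -0.002]
wrist_force: [-1.0, 0.4, -0.5]
opening: 0.003
```

Request:
drive_tool([
  {"xyz": [0, 0, 0], "spin": 0, "jaw": 0},
  {"xyz": [0, 0, 0], "spin": 0, "jaw": 0},
  {"xyz": [0, 0, 0], "spin": 0, "jaw": 0},
])

```text
time_s: 20.77
tcp_pos: [0.5049, -0.0653, 0.1992]
tcp_rot: [-0.0, 0.762, 0.647, 0.0]
wrist_force: [-0.9, 0.5, -0.5]
opening: -0.001
```

```bash
python3 -c "
from meas import *
run('12',('wrist','side','scene'),('big_ball','plunger_top'))
from fit import show
show('wrist','12',-9.45)
for c in ('side','scene'):
  p,d,i=load(c,'12');P=cloud(i,d)
  m=(P[...,2]>.111)&(P[...,2]<.126)&(P[...,1]>.05)&(P[...,1]<.1)&(P[...,0]>.57)&(P[...,0]<.61)
  print(c,m.sum(),np.median(P[m][:,2]))
im=cv2.imread('pics/side12.png')[170:350,200:380];cv2.imwrite('pics/s12z.png',cv2.resize(im,None,fx=3.3,fy=3.3))"
```

```text
20.7667 [ 0.5049 -0.0653  0.1992] [-0.0001  0.7622  0.6473  0.0002] -0.0006352341031504291
wrist big_ball [(array([ 0.563 , -0.1237,  0.075 ]), 0.65), (array([ 0.4926, -0.1233,  0.016 ]), 0.18)]
wrist plunger_top [(array([0.5867, 0.0745, 0.1241]), 0.8)]
20.9167 [ 0.5049 -0.0653  0.1991] [-0.0002  0.7621  0.6475  0.    ] 0.005321228149707832
side big_ball [(array([ 0.5572, -0.1658,  0.0764]), 0.74)]
side plunger_top [(array([0.5883, 0.0712, 0.1177]), 0.6)]
21.0667 [ 0.5046 -0.0656  0.199 ] [-0.0001  0.7623  0.6473 -0.0001] 0.003657240344628769
scene big_ball [(array([ 0.5702, -0.1482,  0.0913]), 0.84)]
scene plunger_top [(array([ 0.5057, -0.4328,  0.0084]), 0.54)]
table z 0.30554862538482946
bed 4161 x pct [-165.  -155.9  -96.    38.1   62.3] y [-32.1 -16.4  21.2  32.9  34.7] rect [-51.2   0.3] [ 69.5 230.9] 89.7 z 0.0141
sjaw 518 x pct [-54.6 -50.  -37.9 -31.2 -17.2] y [-18.7  -7.7  13.5  23.3  24.5] rect [-41.5   6.6] [44.5 38.3] 67.5 z 0.0379
fjaw 630 x pct [18.  25.4 38.9 46.7 48.8] y [-20.5 -13.2  10.7  23.2  24.4] rect [32.1  1.6] [46.2 34. ] 90.0 z 0.0378
blk 769 x pct [-31.1 -26.9  -6.9  13.6  18.3] y [ 5.9  7.4 13.9 19.4 20. ] rect [-6.2 13.1] [14.6 50.3] 89.5 z 0.0916
tab 265 x pct [-121.1 -119.8 -115.1 -110.  -109.2] y [-7.3 -3.9  6.9 17.  17.8] rect [-114.9    5.2] [25.5 11.9] 87.0 z 0.0652
side 55 0.117350849574267
scene 63 0.12117952730860504
```

View pics/wrist12.png

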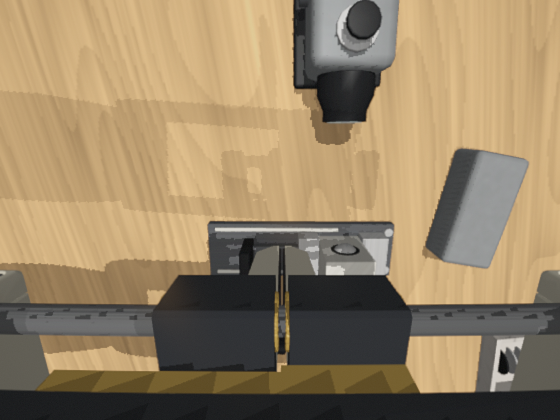

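View pics/s12z.png

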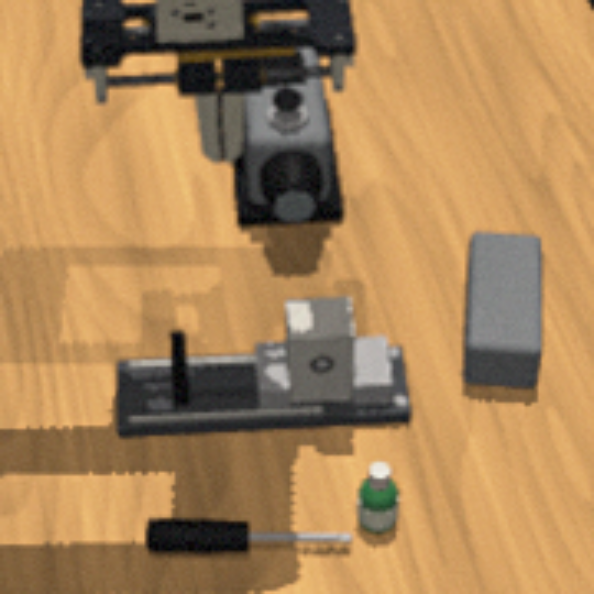

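All good: the ball faces the head, the block is seated, the plunger is up (same heights as at the start), and nothing is touched.

```bash
python3 -c "
from plant import env
print(env.hand_in())"
```

```text
the job is handed in; nothing more can be done
None
```

The job is done and handed in at about 21 s of the 58 s; no verdict was reported.

**What I did**
- I opened the sliding jaw about 21 mm by its tab.
- I lifted the block 60 mm by its plain faces, gave it a quarter turn so the larger ball faces the head, and set it back on the bed.
- I pushed the jaw home until it stalled: the TCP stopped moving while the force rose to about 12 N.
- I pressed the plunger to its stop and let it come up. It went down about 8 mm, and the force reached 25 N with no more travel.

**Last checks**
- **Block:** its centre is within about 0.5 mm of its place in x and y, its top is at 91.7 mm (52.7 mm for the centre), and it is square to the jaws within about 0.5°.
- **Jaw:** about 13.9 mm, estimated from the tab's travel and the roughly 5 mm starting value in the text. I could not read the joint directly.
- **Plunger:** its top is back at its starting height.
- **Bystanders:** the dropper, driver and power box look unmoved in the last side picture. I never worked near the dish or the eye paddle, and did not check them at the end.

**Disagreements**
- The side camera reads about 2–4 mm low and towards −y compared with the wrist and scene cameras. I used the wrist camera.
- The tab stands about 11 mm further from the jaw's clamping face than the text says. I used the measured position.
- In the last scene picture the network put the plunger in the wrong place; depth in the scene and side views, and the network in the other two views, put it up and in place.

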